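# Crank the sample lift up to its height marker

### The job

Pick up the hand crank (not the T-shaped key), fit it fully down on the square drive shaft on top of the sample lift's column, and wind it clockwise (seen from above) until the top of the platform is level with the height marker's pointer, turning back if you overshoot. Leave the crank seated on the shaft, let go of it, and do not shift the marker.

Things in the scene. Friction and masses are not known exactly. Their poses are not given: they have to be found in the camera images.
- crank_grip (a point): Centre of the crank's upright wooden grip (25 mm diameter, 48 tall, turns with slight drag on a steel arm whose top is 25 below this point). x: level, along the arm, away from the steel socket head (44 square, 30 tall) at the arm's other end; socket axis at x = -60 mm. Head's underside, on the bench, is 63 lower; in it a 17 mm square hole, sides along x, y, open below, 30 deep. Loose, 0.23 kg.
- shaft_top (a point): Top centre of the upright square steel shaft on the lift's column: 14 mm square, top 6 mm only 9 square; x, y along its sides, turning with it. It stands 24 above a round shoulder on which the crank's head rests when seated (grip centre then 39 above this point). Fits each quarter turn, 10 degrees of play. Clockwise from above raises the platform 40 mm per turn; 3 to 6 N at the grip; stays put.
- platform_edge (a point): Top face of the lift's platform, at its edge beside the marker. An aluminium plate 125 x 130 x 8 mm on the column's far side from the robot, with a rack of six amber vials fixed on it. It moves straight up and down; z of this point is the height of its top. It starts at the bottom, 75 mm above the bench. The lift itself is fixed to the bench; nothing of it is higher than its shaft.
- marker_tip (a point): Tip of the height marker's pointer: a small brass bar, 4 mm thick, on a brass collar on the thin upright rod beside the platform. The point lies half-way up the bar, 4 mm beside the platform's edge; its z is the wanted height of the platform's top, 32 to 60 mm above where that starts. Must not be shifted.
Things that resemble listed ones, but are neither listed nor needed, are in the scene too. What is shaped like the part that bears crank_grip but yellow is not meant.

How it is judged:
On the way:
1. the crank is fully down on the drive shaft while the platform is still at the bottom (z of crank_grip in the frame of shaft_top between 0.029 and 0.049 m and horizontal distance between crank_grip and shaft_top between 0.05 and 0.07 m and z of platform_edge in the frame of marker_tip below -0.015 m), for 0.1 s.
At the end, for the whole second after the job is handed in: The platform's top is within 10 mm of the height of the marker's pointer, and the crank sits upright (within 10 degrees) on the drive shaft, its grip's centre 29 to 49 mm above the shaft's top and 50 to 70 mm from it sideways (z of platform_edge in the frame of marker_tip between -0.01 and 0.01 m and z of crank_grip in the frame of shaft_top between 0.029 and 0.049 m and horizontal distance between crank_grip and shaft_top between 0.05 and 0.07 m and angle between crank_grip's own z axis and vertical below 0.18 rad); the robot touches nothing.
It fails at once if the height marker is shifted by more than 6 mm (distance of marker_tip from where it was at the start of the episode above 0.006 m).
It also fails if it takes over 54 s, if anything falls off the work surface, if the arm or the gripper's body presses on something with over 40 N, if the wrist force passes 120 N, or if a joint passes its speed limit or range.

### The arm

A 6-joint arm with a two-finger parallel gripper is mounted at the origin on the work surface. World frame = base frame: x ahead of the robot, y to its left, z up, the work surface at z = 0. Lengths are in m, angles in rad, forces in N, time in s.
With the tool pointing down it reaches from about 0.35 to 0.775 m from the base axis. Payload 7.3 kg.
Tool frame: the origin (TCP) lies between the finger pads; the fingertips stand 25 mm ahead of it and the grasp point (between the pads) lies 6 mm ahead of it; y points along the fingers, z is the direction in which the jaws open and shut, and the axes are right-handed (so a half turn about y gives the same grasp; the last joint's range is limited). The gripper opens to 92 mm and grips with 3 to 60 N. Pads are 19 mm wide; open, the fingers measure 130 mm over their backs; the gripper's body (75 mm by 190 mm) begins 47 mm behind the grasp point.
Start: joints at [1.157, 0.342, 1.524, -0, 1.275, -0.146], TCP at [0.139, 0.506, 0.252] pointing down, gripper open.
Joint ranges: [-2.53, 2.53], [-0.77, 2.02], [0.04, 2.7], [-1, 4.14], [0.28, 2.66], [-3.11, 3.11]. Speed limits (rad/s): [2.57, 2.57, 3.14, 3.14, 3.14, 3.14].

### API

Orientations are given as [roll, pitch, yaw] about the fixed x, y, z axes, in that order (R = Rz(yaw) Ry(pitch) Rx(roll)).
In Python, from cell import sensors, read_camera, hand_in gives the robot as it stands. The module is installed in compiled form; this text tells all that it offers.
- The arm moves only by the tool send_rows, never from a script. Its argument "motion" is a list that holds one entry, the list of rows, each a list of 4 numbers: the shift along the tool's x, y, z in m, then the turn about the tool's y in degrees. In form: [[[tx, ty, tz, twist], ...]]. A call has 1 to 8 rows; each row is the pose to reach, as a shift and turn from the pose measured when the call began, along the tool's axes at that moment; what a row does not reach only later rows make up. A row lasts 1/10 s, in which the tool goes at most 50 mm and 8.59 degrees, less where a joint would pass 70% of its speed; a pose out of reach is approached as far as the arm can. A call with a gripper value outside its range is refused whole. "gripper" is the opening, from 0 (shut) to 1 (fully open), set as the call begins (left out, the last holds). The fingers move at their own pace and stop on an object; "grip_force" is the grip in N (left out, the last holds). Time passes only in rows, so rows that repeat a pose let the fingers close. It gives the time, the measured TCP pose, the force and the opening at its end, in the units of the state.
- sensors.observe(): the state, without advancing time (a new reading comes with each control period).
- read_camera(name): name is "scene" or "top" or "wrist"; returns a dict with "frame" (480x640x3 uint8, red, green, blue), "fx", "fy", "cx", "cy" (pixels), "extrinsics" (4x4, takes a point from world to camera coordinates). Camera axes: x right, y up, looking along -z (the intrinsics and any distortion apply to the point x, -y, -z); pixel columns grow to the right and rows downward; lengths in m; the calibration is good to about 2 mm. A picture is of the moment at which its call begins. There is no depth.
- hand_in(): hands the job in, once; it reports no verdict.
The state is a dict: "time": time; "qpos": joint angles; "qvel": joint speeds; "joint_efforts": joint torques, N m; "tool_pos": TCP position; "tool_rot": TCP orientation; "contact_force": force on the tool from outside, world axes, zero at the start; "torque": the same for the moment, N m; "opening": finger opening in m.
Only numpy, scipy, OpenCV 4.12 (cv2) and the standard library are available. Lean on these libraries where they do the work, as an engineer would, in place of code of your own. Each camera call takes 0.05 s, during which the arm holds its last target.

## Working session

There is one attempt and no reset: what is moved stays moved. The work goes in short steps, Python scripts to look and compute and a tool call to move; the robot and the scene stay as the last step left them, time stands still between calls to the robot, and variables do not carry over. Pictures are saved under pics/ and viewed, and the job is handed in when it is done.

Besides the shell and the picture viewer there is one more tool, called as name(argument=value, ...), one argument or row to a line, values as JSON. send_rows: Moves the arm, as the interface text tells. Its arguments: {"type":"object","properties":{"motion":{"type":"array"},"gripper":{"type":"number"},"grip_force":{"type":"number"}},"required":["motion"]}

```bash
mkdir -p pics
cat > h.py <<'E'
import numpy as np, cv2, json
from cell import sensors, read_camera
def snap(n,fn):
    c=read_camera(n); cv2.imwrite('pics/'+fn+'.png',c['frame'][:,:,::-1]); 
    np.savez('pics/'+fn+'.npz',**c); return c
def proj(c,p):
    p=np.append(np.array(p,float),1); q=np.array(c['extrinsics'])@p
    return np.array([c['cx']+c['fx']*q[0]/-q[2], c['cy']+c['fy']*-q[1]/-q[2]])
def ray(c,u,v):
    E=np.array(c['extrinsics']); d=np.array([(u-c['cx'])/c['fx'],-(v-c['cy'])/c['fy'],-1])
    return -E[:3,:3].T@E[:3,3], E[:3,:3].T@d
def atz(c,u,v,z):
    o,d=ray(c,u,v); return o+d*(z-o[2])/d[2]
def load(fn): 
    return dict(np.load('pics/'+fn+'.npz'))
E
python3 - <<'E'
from h import *
for n in ['scene','top','wrist']:
    c=snap(n,n+'0'); print(n,[k for k in c],c['fx'],c['cx'],c['cy'],np.round(c['extrinsics'],3).tolist())
print(sensors.observe())
E
```

```text
scene ['frame', 'fx', 'fy', 'cx', 'cy', 'extrinsics'] 503.39981434996616 323.0314628580019 236.69758074060468 [[-0.549, 0.836, 0.001, 0.339], [-0.597, -0.394, 0.699, 0.153], [0.585, 0.383, 0.715, -1.472], [0.0, 0.0, 0.0, 1.0]]
top ['frame', 'fx', 'fy', 'cx', 'cy', 'extrinsics'] 480.7190964375789 314.3915845843857 237.60786718975564 [[0.015, -0.999, -0.029, -0.059], [0.993, 0.011, 0.116, -0.536], [-0.116, -0.031, 0.993, -0.994], [0.0, 0.0, 0.0, 1.0]]
wrist ['frame', 'fx', 'fy', 'cx', 'cy', 'extrinsics'] 354.80185332027855 321.30719429554824 243.4984054257699 [[0.265, 0.964, -0.002, -0.524], [-0.932, 0.255, -0.258, 0.03], [-0.248, 0.07, 0.966, -0.391], [0.0, 0.0, 0.0, 1.0]]
{'time': 0.15, 'qpos': array([ 1.15698584e+00,  3.42561334e-01,  1.52478322e+00,  3.56410386e-06,
        1.27540856e+00, -1.46006561e-01]), 'qvel': array([ 0.00016342, -0.00204541, -0.00390256, -0.00037696, -0.00112023,
       -0.00071213]), 'joint_efforts': array([ 1.57629853e-03, -4.31470442e+01, -2.44351459e+01,  7.17856642e-02,
        5.38711273e-02, -6.13419706e-05]), 'tool_pos': array([0.1387925 , 0.50603879, 0.25121031]), 'tool_rot': array([-1.57194394e+00,  1.72205811e-04, -2.67805068e-01]), 'contact_force': array([ 0.95742381, -0.13975542, -0.008339  ]), 'torque': array([0.01963512, 0.00787041, 0.01416167]), 'opening': 0.09189640804349011}
```

View pics/scene0.png

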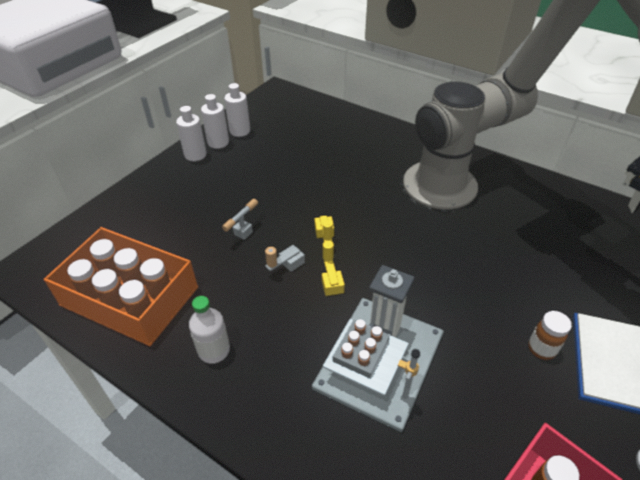

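View pics/top0.png

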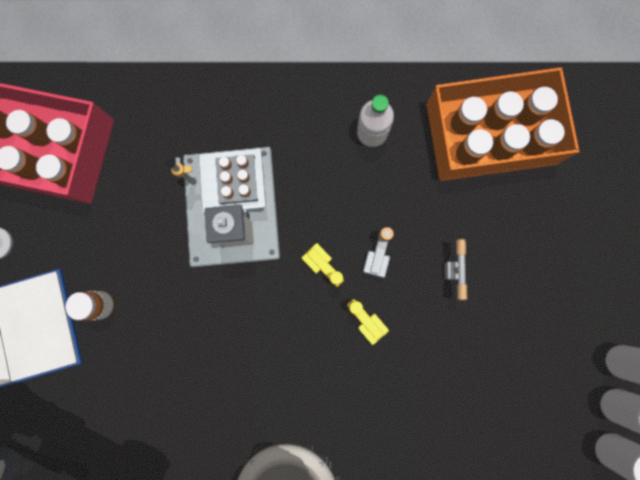

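View pics/wrist0.png

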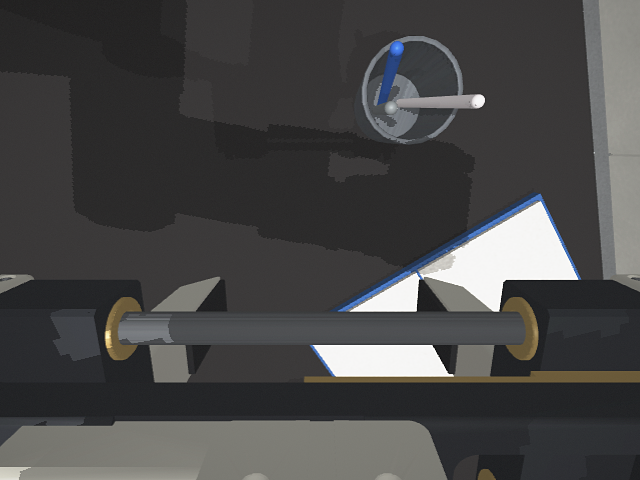

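Candidates in the top image are the steel crank with wooden grip at (380,250), the T-key at (458,268), and yellow cranks at (322,262) and (368,320). I choose the steel crank at (380,250) and will check it, along with the lift, in close crops.

Run:
```python
import cv2,numpy as np
a=cv2.imread('pics/top0.png');b=cv2.imread('pics/scene0.png')
r=lambda im,x0,y0,w,h,s:cv2.resize(im[y0:y0+h,x0:x0+w],None,fx=s,fy=s,interpolation=cv2.INTER_CUBIC)
cv2.imwrite('pics/c1.png',np.hstack([r(a,350,215,65,70,6),r(b,250,230,65,70,6)]))
cv2.imwrite('pics/c2.png',np.hstack([r(a,165,140,120,135,3.3),r(b,310,260,120,135,3.3)]))
```

```text
(no output)
```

View pics/c1.png

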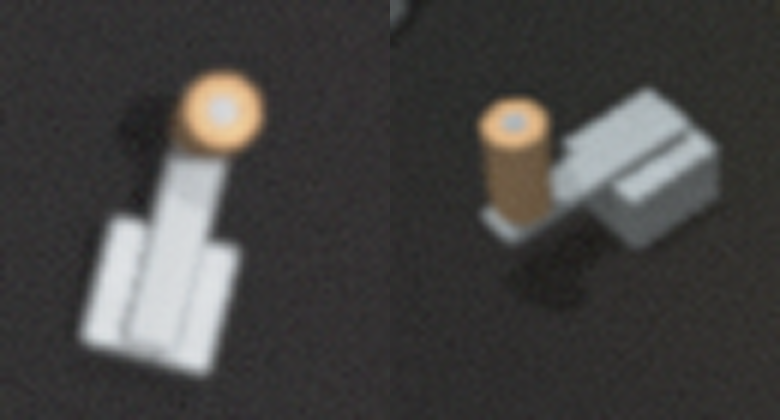

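View pics/c2.png

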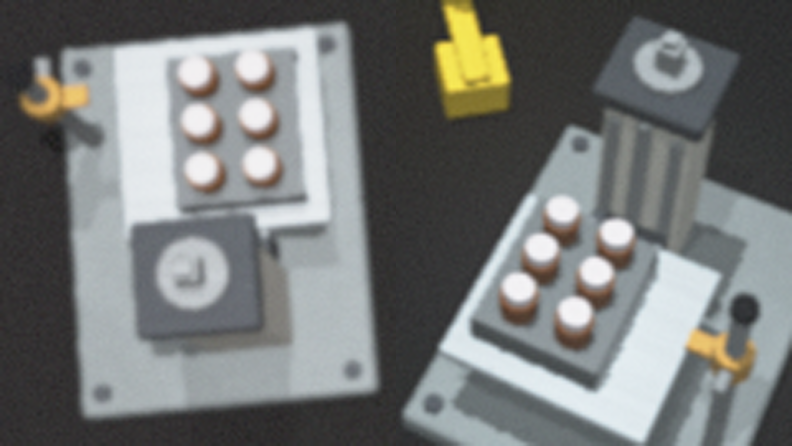

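```bash
cat >> h.py <<'E'
def tri(obs):
    A=np.zeros((3,3));b=np.zeros(3)
    for c,u,v in obs:
        o,d=ray(c,u,v); d=d/np.linalg.norm(d); P=np.eye(3)-np.outer(d,d); A+=P;b+=P@o
    p=np.linalg.solve(A,b); return p,[np.round(proj(c,p)-[u,v],1) for c,u,v in obs]
E
python3 - <<'E'
from h import *
t=load('top0');s=load('scene0');w=load('wrist0')
T=lambda x,y:(t,165+x/3.3,140+y/3.3); S=lambda x,y:(s,310+(x-396)/3.3,260+y/3.3)
print('grip top',tri([(t,387,233.3),(s,270.5,250.3)]))
print('grip top z=.087',atz(t,387,233.3,.087),atz(s,270.5,250.3,.087))
C=lambda x,y:(t,350+x/6,215+y/6)
for n,z,x,y in [('h1',.03,112,215),('h2',.03,240,245),('h3',.03,210,375),('h4',.03,82,342)]:
    print(n,atz(*C(x,y),z))
print('shaft',tri([T(190,267),S(673,42)]))
print('mk',tri([T(88,96),S(690,341)]))
print('rodtop',tri([T(42,65),S(744,308)]))
for n,a,b in [('pl right near? platform corner',(115,47),(0,0))]: pass
for z in(.16,.18,.2,.22):
    print(z,[np.round(atz(*T(*p),z),3)[:2] for p in [(133,228),(250,218),(262,325),(142,337)]],atz(*S(673,42),z))
E=w['extrinsics'];print('wristcam pos',-E[:3,:3].T@E[:3,3])
E
```

```text
grip top (array([ 0.54033602, -0.19806918,  0.08581511]), [array([-0.5,  0.3]), array([-0.5, -0.1])])
grip top z=.087 [ 0.54079334 -0.19890141  0.087     ] [ 0.54070899 -0.19625672  0.087     ]
h1 [ 0.51018955 -0.16697642  0.03      ]
h2 [ 0.50013209 -0.2119457   0.03      ]
h3 [ 0.45432237 -0.20132023  0.03      ]
h4 [ 0.46526814 -0.15654226  0.03      ]
shaft (array([0.54291599, 0.10959664, 0.20738807]), [array([-1.6,  0.8]), array([-1.7,  0. ])])
mk (array([0.66030419, 0.19358812, 0.12070118]), [array([-0.8,  0.4]), array([-0.9,  0. ])])
rodtop (array([0.6615358 , 0.21178708, 0.17325671]), [array([-4.3,  1.9]), array([-5.,  0.])])
0.16 [array([0.574, 0.151]), array([0.58 , 0.084]), array([0.519, 0.075]), array([0.511, 0.143])] [0.50264956 0.09756939 0.16      ]
0.18 [array([0.57 , 0.146]), array([0.576, 0.08 ]), array([0.517, 0.072]), array([0.509, 0.138])] [0.51884956 0.10377243 0.18      ]
0.2 [array([0.567, 0.14 ]), array([0.573, 0.076]), array([0.514, 0.068]), array([0.507, 0.133])] [0.53504957 0.10997547 0.2       ]
0.22 [array([0.563, 0.135]), array([0.569, 0.073]), array([0.512, 0.064]), array([0.505, 0.128])] [0.55124957 0.11617851 0.22      ]
wristcam pos [0.06968071 0.52468755 0.38434704]
```

send_rows(
  motion=[
    [[0.566, -0.044, -0.275, 0], [0.566, -0.044, -0.275, 0], [0.566, -0.044, -0.275, 0], [0.566, -0.044, -0.275, 0], [0.566, -0.044, -0.275, 0], [0.566, -0.044, -0.275, 0], [0.566, -0.044, -0.275, 0], [0.566, -0.044, -0.275, 0]],
  ],
)

```text
time: 0.95
tool_pos: [0.4399, 0.2414, 0.2795]
tool_rot: [-1.572, 0.0, -0.268]
contact_force: [0.2, -0.5, 0.1]
opening: 0.0919
```

send_rows(
  motion=[
    [[0.206, -0.015, -0.099, 0], [0.206, -0.015, -0.099, 0], [0.206, -0.015, -0.099, 0], [0.206, -0.015, -0.099, 0], [0.206, -0.015, -0.099, 0], [0.206, -0.015, -0.099, 0], [0.206, -0.015, -0.099, 0]],
  ],
)

```text
time: 1.65
tool_pos: [0.6122, 0.0911, 0.2936]
tool_rot: [-1.572, 0.002, -0.269]
contact_force: [0.3, -0.7, -1.1]
opening: 0.0922
```

Run:
```python
from h import *
c=snap('wrist','w1'); print(sensors.observe()['tool_pos'],sensors.observe()['qpos'],proj(c,[.543,.11,.207]))
```

```text
[0.61172437 0.09188865 0.29402228] [ 2.55016184e-02  4.95661251e-01  1.16687068e+00 -4.77894904e-04
  1.48121420e+00 -1.27742053e+00] [321.98887992 148.82718418]
```

View pics/w1.png

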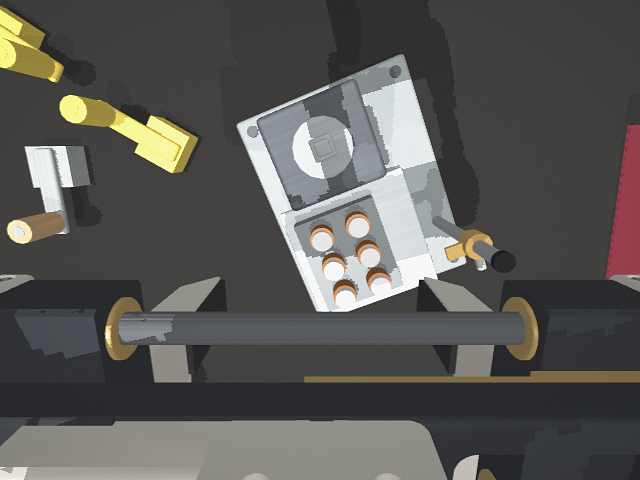

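Run:
```python
import cv2
a=cv2.imread('pics/w1.png')
cv2.imwrite('pics/c3.png',cv2.resize(a[110:190,280:370],None,fx=8,fy=8,interpolation=cv2.INTER_CUBIC)[:600])
```

```text
(no output)
```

View pics/c3.png

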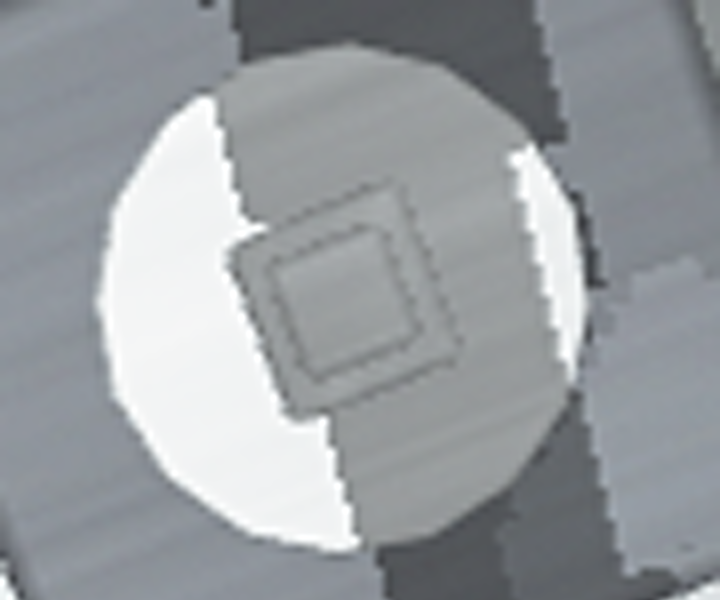

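Run:
```python
from h import *
t=load('top0');s=load('scene0');w=load('w1')
W=lambda x,y:(w,280+x/8,110+y/8)
T=lambda x,y:(t,165+x/3.3,140+y/3.3); S=lambda x,y:(s,310+(x-396)/3.3,260+y/3.3)
print('shaft',tri([W(347,303),T(190,267),S(673,42)]),tri([W(347,303),S(673,42)]))
q=[(272,268),(376,228),(421,338),(318,380)];o=[(230,260),(400,185),(460,350),(295,418)]
for z,l in((.207,q),(.201,o)):
    P=np.array([atz(*W(*p),z)[:2] for p in l]); print(P.mean(0))
    for i in range(4):
        d=P[(i+1)%4]-P[i]; print(round(np.hypot(*d)*1e3,1),round(np.degrees(np.arctan2(d[1],d[0])),1))
print('mk',tri([(w,447,254),T(88,96),S(690,341)]))
print('vial',tri([(w,357.5,224),S(615,236)]),tri([(w,321,240),S(562,212)]))
print('rodtop',tri([(w,503,261),S(744,308)]))
print('crank grip top',tri([(w,19,231),(t,387,233.3),(s,270.5,250.3)]))
```

```text
shaft (array([0.54285294, 0.11005871, 0.2073265 ]), [array([-1.4,  0.7]), array([-1.9,  0.9]), array([-1.5,  0.1])]) (array([0.54236072, 0.11179238, 0.20860805]), [array([ 1.2, -1. ]), array([-0.5, -0.1])])
[0.54274115 0.11091395]
8.3 94.9
8.6 7.9
8.3 -83.8
8.8 -172.6
[0.54272088 0.11090069]
14.1 97.5
13.1 5.7
13.7 -83.6
12.8 -172.7
mk (array([0.66047948, 0.19373867, 0.12113433]), [array([-0.4, -0.2]), array([-0.9,  0.2]), array([-0.8, -0. ])])
vial (array([0.6151882 , 0.12367497, 0.11014751]), [array([-0.,  0.]), array([0., 0.])]) (array([0.6198355 , 0.08875606, 0.11317269]), [array([ 0.9, -0.5]), array([-0.4, -0.2])])
rodtop (array([0.65700895, 0.21910093, 0.17371752]), [array([ 0.2, -0.1]), array([-0.1,  0. ])])
crank grip top (array([ 0.53975793, -0.19828502,  0.08588358]), [array([1. , 0.8]), array([-0.4,  0.6]), array([-0.4, -0.3])])
```

send_rows(
  motion=[
    [[0.02, 0.044, -0.297, -2], [0.02, 0.044, -0.297, -2], [0.02, 0.044, -0.297, -2], [0.02, 0.044, -0.297, -2], [0.02, 0.044, -0.297, -2], [0.02, 0.044, -0.297, -2], [0.02, 0.044, -0.297, -2], [0.02, 0.044, -0.297, -2]],
  ],
)

```text
time: 2.5
tool_pos: [0.5517, -0.1994, 0.2504]
tool_rot: [-1.571, 0.003, -0.234]
contact_force: [-0.7, 0.5, 0.6]
opening: 0.0914
```

Run:
```python
from h import *
c=snap('wrist','w2'); o=sensors.observe();print(o['tool_pos'],o['tool_rot'],o['qpos'],proj(c,[.4825,-.184,.03]))
a=cv2.imread('pics/w2.png')
u,v=proj(c,[.51,-.19,.03]).astype(int);print(u,v)
x0,y0=u-55,v-55
cv2.imwrite('pics/c4.png',cv2.resize(a[y0:y0+95,x0:x0+110],None,fx=6,fy=6,interpolation=cv2.INTER_CUBIC));print(x0,y0)
```

```text
[ 0.55218933 -0.19837832  0.25064266] [-1.57113172  0.00193464 -0.23216929] [-4.75081109e-01  4.57993983e-01  1.34668480e+00 -8.12677247e-04
  1.33871112e+00 -1.81352083e+00] [320.65345774 150.08838999]
321 179
266 124
```

View pics/c4.png

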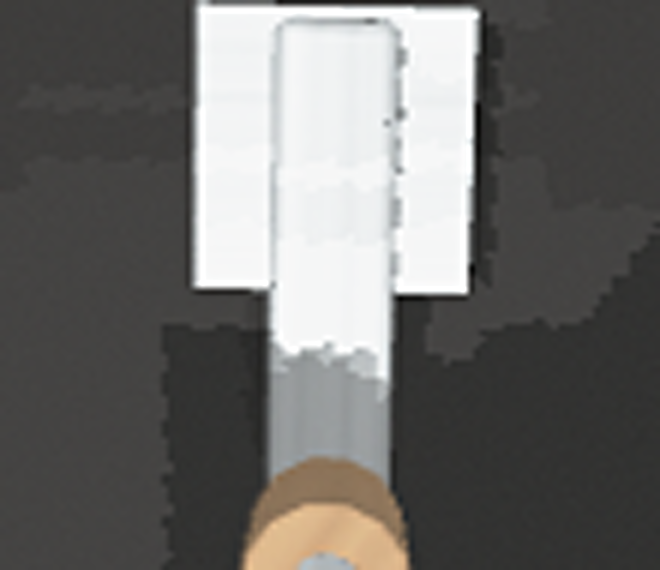

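Run:
```python
from h import *
c=load('w2')
P=np.array([atz(c,266+x/6,124+y/6,.03)[:2] for x,y in [(195,3),(478,8),(468,294),(192,288)]])
print(P.mean(0))
for i in range(4):
    d=P[(i+1)%4]-P[i]; print(round(np.hypot(*d)*1e3,1),round(np.degrees(np.arctan2(d[1],d[0])),1))
h=P.mean(0); o=np.array([.5522,-.1984]); yaw=-.2322
d=h-o; print(d@[np.cos(yaw),np.sin(yaw)], d@[-np.sin(yaw),np.cos(yaw)])
```

```text
[ 0.48180458 -0.18295618]
44.7 75.6
44.4 -14.5
45.1 -104.6
44.2 165.0
-0.07206009418508699 -0.0011699808077104228
```

send_rows(
  motion=[
    [[-0.036, 0.0, -0.001, 1], [-0.072, 0.03, -0.001, 1], [-0.072, 0.08, -0.001, 1], [-0.072, 0.13, -0.001, 1], [-0.072, 0.17, -0.001, 1], [-0.072, 0.2, -0.001, 1], [-0.072, 0.22, -0.001, 1], [-0.072, 0.2225, -0.001, 1]],
  ],
  gripper=1,
)

```text
time: 3.35
tool_pos: [0.4808, -0.18, 0.0266]
tool_rot: [-1.57, 0.006, -0.247]
contact_force: [-0.1, -0.1, -0.0]
opening: 0.0922
```

send_rows(
  motion=[
    [[0, 0, 0, 0], [0, 0, 0, 0], [0, 0, 0, 0], [0, 0, 0, 0], [0, 0, 0, 0], [0, 0, 0, 0]],
  ],
  gripper=0.3,
  grip_force=40,
)

```text
time: 3.95
tool_pos: [0.4809, -0.1802, 0.0269]
tool_rot: [-1.57, 0.005, -0.247]
contact_force: [-0.6, -0.3, 0.4]
opening: 0.0483
```

send_rows(
  motion=[
    [[0, 0, 0, 0], [0, 0, 0, 0], [0, 0, 0, 0]],
  ],
  gripper=0.3,
)

```text
time: 4.25
tool_pos: [0.4808, -0.1803, 0.027]
tool_rot: [-1.57, 0.005, -0.247]
contact_force: [-0.2, -1.6, 1.5]
opening: 0.0438
```

Run:
```python
from h import *
c=snap('wrist','w3'); o=sensors.observe();print(o['tool_pos'],o['tool_rot'],o['opening'],o['contact_force'])
```

```text
[ 0.48080534 -0.18033065  0.02696096] [-1.5701585   0.0052831  -0.24696928] 0.04387424987213355 [-0.78553477 -1.37741949  0.58960938]
```

View pics/w3.png

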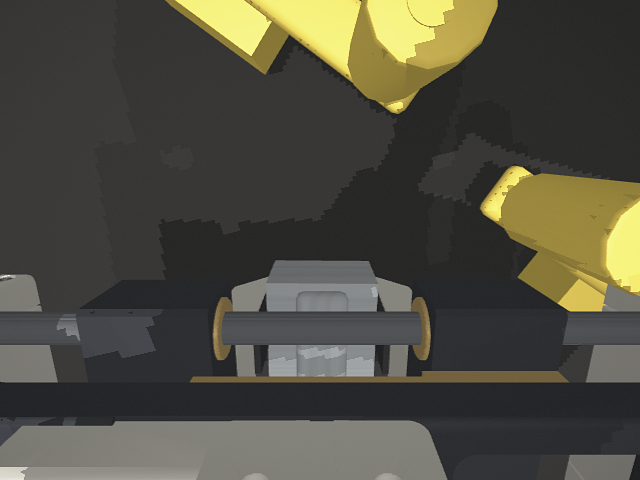

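Run:
```python
from h import *
c=load('w3'); o=np.array([.4808,-.1803]);yaw=-.247
X=np.array([np.cos(yaw),np.sin(yaw)]);Z=np.array([-X[1],X[0]])
for u,v in [(277,262),(367,262),(322,262)]:
    p=atz(c,u,v,.03)[:2]-o; print(p@X,p@Z)
```

```text
-0.02938506927500258 -0.017538032808462754
-0.029375158912922278 0.017160086406464426
-0.029380114407123605 -0.00019006963953120115
```

send_rows(
  motion=[
    [[0, -0.02, 0, 0], [0, -0.05, 0, 0], [0, -0.09, 0, 0], [0, -0.13, 0, 0], [0, -0.17, 0, 0], [0, -0.21, 0, 0], [0, -0.24, 0, 0], [0, -0.24, 0, 0]],
  ],
  grip_force=50,
)

```text
time: 5.1
tool_pos: [0.4835, -0.1815, 0.271]
tool_rot: [-1.572, -0.003, -0.247]
contact_force: [0.3, -0.0, -2.3]
opening: 0.0438
```

Run:
```python
from h import *
c=load('w3'); o=np.array([.4808,-.1803]);yaw=-.247
X=np.array([np.cos(yaw),np.sin(yaw)]);Z=np.array([-X[1],X[0]])
for z,l in [(0,[(275,262),(370,262)]),(.03,[(267,285),(376,285),(267,291),(376,291)])]:
  for u,v in l:
    p=atz(c,u,v,z)[:2]-o; print(z,p@X,p@Z)
c=snap('wrist','w4')
a=cv2.imread('pics/w3.png');b=cv2.imread('pics/w4.png')
cv2.imwrite('pics/c5.png',np.hstack([cv2.resize(i[250:350,255:390],None,fx=2.9,fy=5) for i in(a,b)]))
o=sensors.observe();print(o['tool_pos'],o['tool_rot'],o['torque'])
```

```text
0 -0.019847082788545627 -0.022398830637699093
0 -0.019834217639706102 0.022644575903284628
0.03 -0.019932372533602992 -0.021760169417994597
0.03 -0.019918687483279275 0.02099788363932228
0.03 -0.017411544436041357 -0.021858117294521598
0.03 -0.017397402198554384 0.021095877552072158
[ 0.48247151 -0.1809319   0.26824306] [-1.57090296  0.00204166 -0.24690191] [-0.00969621  0.05534331 -0.03100529]
```

View pics/c5.png

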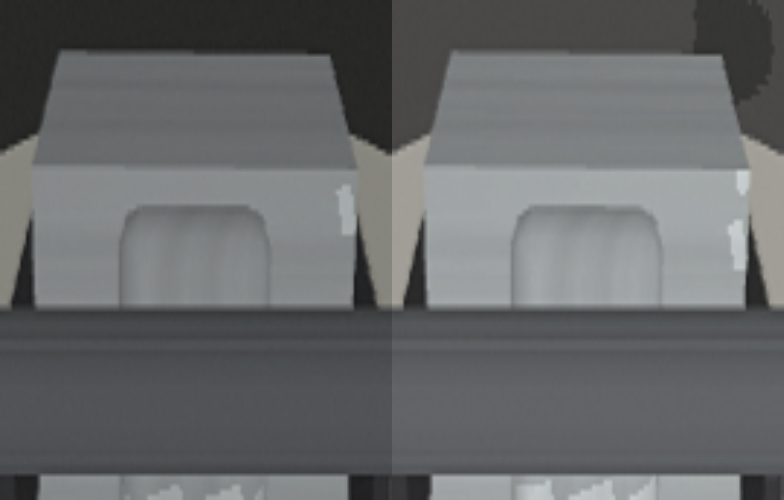

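send_rows(
  motion=[
    [[-0.002, 0, 0.04, -3], [-0.004, 0, 0.08, -6], [-0.006, 0, 0.12, -9], [-0.008, 0, 0.165, -12], [-0.01, 0, 0.21, -15], [-0.0125, 0, 0.25, -18], [-0.015, 0, 0.28, -21], [-0.015, 0, 0.297, -21.1]],
  ],
)

```text
time: 5.95
tool_pos: [0.5396, 0.1131, 0.2658]
tool_rot: [-1.569, 0.006, 0.124]
contact_force: [-0.2, -1.0, -2.3]
opening: 0.0436
```

send_rows(
  motion=[
    [[0, 0, 0, 0], [0, 0, 0, 0]],
  ],
)

```text
time: 6.15
tool_pos: [0.539, 0.1126, 0.2642]
tool_rot: [-1.57, 0.01, 0.124]
contact_force: [-0.6, -0.4, -2.8]
opening: 0.0437
```

Run:
```python
from h import *
c=snap('wrist','w5');snap('top','t5');snap('scene','s5')
o=sensors.observe();print(o['tool_pos'],np.degrees(o['tool_rot']),o['qpos'])
d=np.array([.5407,.1107])-o['tool_pos'][:2];y=o['tool_rot'][2];print(d@[np.cos(y),np.sin(y)],d@[-np.sin(y),np.cos(y)])
b=cv2.imread('pics/w5.png')
s=cv2.imread('pics/s5.png');t=cv2.imread('pics/t5.png')
cv2.imwrite('pics/c6.png',np.hstack([cv2.resize(s[160:300,330:450],(480,560)),cv2.resize(b[220:300,230:410],(320,142)) if 0 else cv2.resize(t[160:300,180:260],(320,560))]))
```

```text
[0.53947644 0.11170755 0.26547178] [-89.94312829   0.4038349    6.99828212] [ 6.47405528e-02  3.83452520e-01  1.42285880e+00  6.02245342e-04
  1.34237495e+00 -1.62833379e+00]
0.0010916859879719285 -0.0011491242379829609
```

View pics/c6.png

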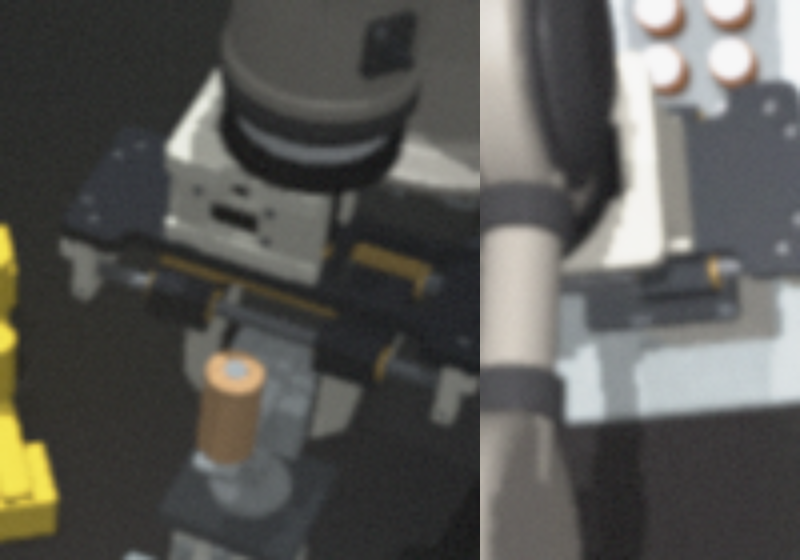

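View pics/w5.png

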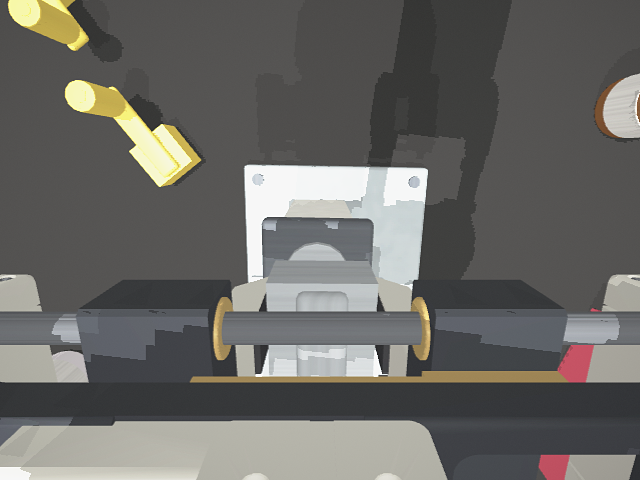

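Run:
```python
from h import *
c=load('w5'); print('proj',proj(c,[.5427,.1109,.1835]))
b=cv2.imread('pics/w5.png'); cv2.imwrite('pics/c7.png',cv2.resize(b[210:310,240:400],None,fx=5,fy=5,interpolation=cv2.INTER_CUBIC))
# model circle r: apex row
for r in (.0295,):
  th=np.linspace(0,6.28,100); P=np.array([proj(c,[.5427+r*np.cos(a),.1109+r*np.sin(a),.1835]) for a in th]); print(P.min(0),P.max(0))
```

```text
proj [317.09919963 271.87422946]
[270.80326674 226.5278042 ] [363.38345114 314.3893612 ]
```

View pics/c7.png

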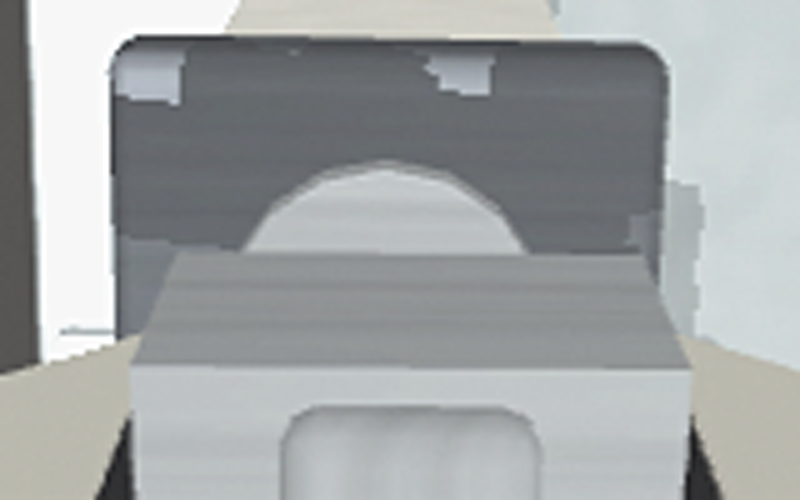

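send_rows(
  motion=[
    [[0.001, 0.01, -0.0012, 0], [0.001, 0.02, -0.0012, 0], [0.001, 0.026, -0.0012, 0], [0.001, 0.03, -0.0012, 0], [0.001, 0.034, -0.0012, 0], [0.001, 0.037, -0.0012, 0], [0.001, 0.04, -0.0012, 0], [0.001, 0.04, -0.0012, 0]],
  ],
)

```text
time: 7.1
tool_pos: [0.5402, 0.1107, 0.2252]
tool_rot: [-1.57, 0.007, 0.122]
contact_force: [-0.9, 0.0, -1.7]
opening: 0.0436
```

send_rows(
  motion=[
    [[0, 0.003, 0, 0], [0, 0.006, 0, 0], [0, 0.009, 0, 0], [0, 0.012, 0, 0], [0, 0.014, 0, 0], [0, 0.015, 0, 0], [0, 0.015, 0, 0]],
  ],
)

```text
time: 7.8
tool_pos: [0.5402, 0.1108, 0.2167]
tool_rot: [-1.571, 0.002, 0.123]
contact_force: [-15.6, -1.7, 39.4]
opening: 0.0436
```

Run:
```python
from h import *
c=snap('wrist','w6');snap('scene','s6')
o=sensors.observe();print(o['tool_pos'],np.degrees(o['tool_rot']),o['contact_force'],o['torque'])
b=cv2.imread('pics/w6.png'); s=cv2.imread('pics/s6.png')
cv2.imwrite('pics/c8.png',np.hstack([cv2.resize(b[210:350,240:400],(440,560)),cv2.resize(s[200:310,340:430],(360,560),interpolation=cv2.INTER_CUBIC)]))
```

```text
[0.54017582 0.11076209 0.21665383] [-89.98437291   0.09304144   7.02747414] [-15.65051622  -1.67344611  38.87426418] [-0.28580314  2.77878776 -0.07355922]
```

View pics/c8.png

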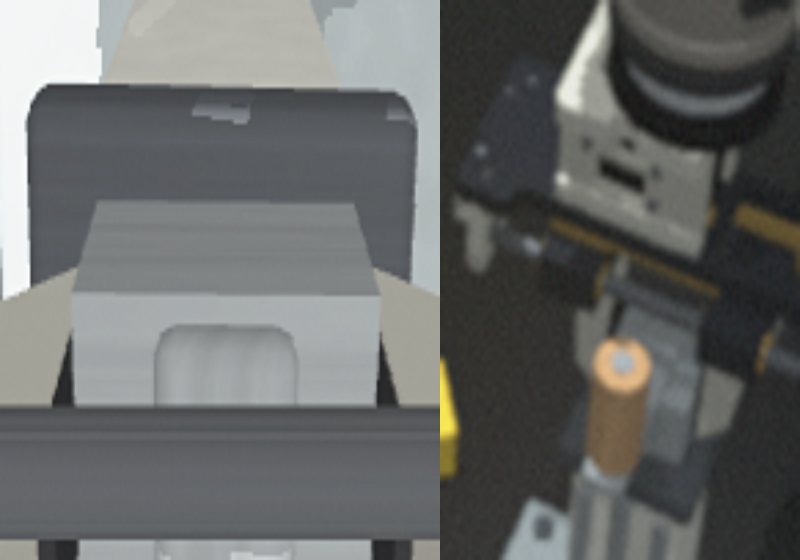

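Run:
```python
from h import *
s=load('s6')
u,v=340+(623-440)/4,200+362/5.09
print(u,v)
for z in(.26,.265,.27,.275,.28,.285): print(z,atz(s,u,v,z)[:2])
print('expected seated top',.1835+.087,'xy',.5427+.06*np.cos(.122),.1109+.06*np.sin(.122))
print([proj(s,[.6023,.1182,z]) for z in (.2705,.2765)])
```

```text
385.75 271.1198428290766
0.26 [0.5883564  0.11462885]
0.265 [0.59237204 0.11628148]
0.27 [0.59638769 0.1179341 ]
0.275 [0.60040333 0.11958673]
0.28 [0.60441898 0.12123935]
0.285 [0.60843462 0.12289198]
expected seated top 0.27049999999999996 xy 0.6022540335589377 0.11820185502875286
[array([384.30124752, 273.14899057]), array([384.6061242 , 270.91924566])]
```

send_rows(
  motion=[
    [[0, -0.003, 0, 0], [-0.001, -0.006, 0, 0], [-0.0015, -0.006, 0, 0], [-0.0015, -0.006, 0, 0]],
  ],
)

```text
time: 8.3
tool_pos: [0.5394, 0.1106, 0.2224]
tool_rot: [-1.57, 0.0, 0.123]
contact_force: [3.6, 0.4, 0.3]
opening: 0.0436
```

send_rows(
  motion=[
    [[0.0004, 0.002, 0, 0], [0.0004, 0.004, 0, 0], [0.0004, 0.006, 0, 0], [0.0004, 0.008, 0, 0], [0.0004, 0.009, 0, 0]],
  ],
)

```text
time: 8.8
tool_pos: [0.5396, 0.1106, 0.2167]
tool_rot: [-1.571, -0.002, 0.123]
contact_force: [-10.9, -1.5, 29.8]
opening: 0.0435
```

send_rows(
  motion=[
    [[0, -0.001, 0, 0], [0, -0.001, 0, 0]],
  ],
)

```text
time: 9.0
tool_pos: [0.5394, 0.1107, 0.2177]
tool_rot: [-1.571, -0.002, 0.123]
contact_force: [1.2, -0.2, -1.6]
opening: 0.0437
```

send_rows(
  motion=[
    [[0, 0, 0, 0], [0, 0, 0, 0], [0, 0, 0, 0], [0, 0, 0, 0]],
  ],
  gripper=0.75,
)

```text
time: 9.4
tool_pos: [0.5394, 0.1106, 0.2175]
tool_rot: [-1.571, -0.001, 0.123]
contact_force: [0.6, 0.6, -0.2]
opening: 0.068
```

send_rows(
  motion=[
    [[0, -0.02, 0, 0], [0, -0.04, 0, 0], [0, -0.07, 0, 0], [0, -0.1, 0, 0], [0.04, -0.12, 0, 0], [0.07, -0.12, 0, 0], [0.07, -0.12, 0, 0]],
  ],
)

```text
time: 10.1
tool_pos: [0.6112, 0.1193, 0.3365]
tool_rot: [-1.571, -0.002, 0.122]
contact_force: [-0.3, 0.2, -1.1]
opening: 0.0688
```

Run:
```python
from h import *
c=snap('wrist','w7');snap('scene','s7')
o=sensors.observe();print(o['time'],o['tool_pos'],np.degrees(o['tool_rot']),o['contact_force'])
b=cv2.imread('pics/w7.png'); s=cv2.imread('pics/s7.png')
cv2.imwrite('pics/c9.png',np.hstack([cv2.resize(b[60:300,220:420],(440,560)),cv2.resize(s[210:350,340:430],(360,560),interpolation=cv2.INTER_CUBIC)]))
```

```text
10.2 [0.60866057 0.11917378 0.33645726] [-8.99985413e+01  5.85018181e-02  7.03133953e+00] [ 0.01670062  0.37639519 -0.40881452]
```

View pics/c9.png

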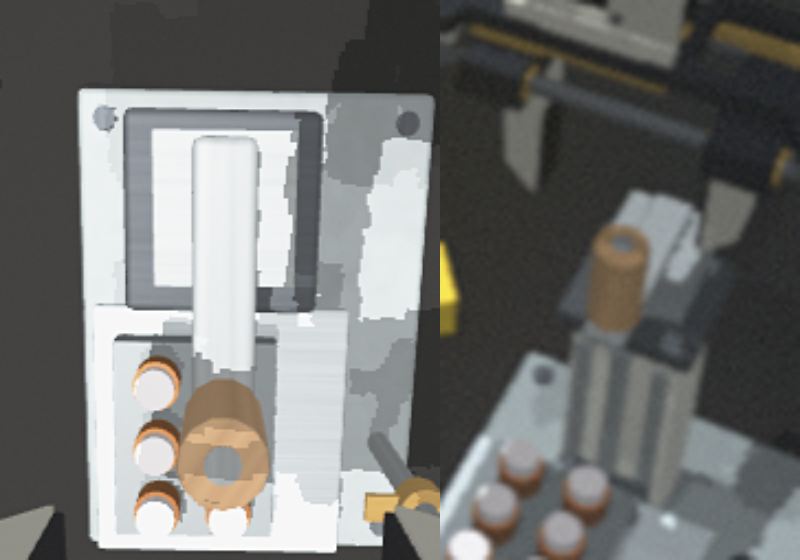

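Run:
```python
from h import *
w=load('w7');s=load('s7')
print(tri([(w,321.4,258),(s,386,270.75)]))
W=lambda x,y:(220+x/2.2,60+y/2.333)
# head top corners: sizes at candidate z
for z in(.2135,.2195):
  P=np.array([atz(w,*W(*p),z)[:2] for p in [(150,128),(300,128),(295,288),(151,288)]]);print(z,P.mean(0),np.linalg.norm(P-np.roll(P,-1,0),axis=1))
im=cv2.imread('pics/s7.png');cv2.imwrite('pics/c10.png',cv2.resize(im[240:310,360:420],(600,600)[::1],interpolation=cv2.INTER_CUBIC))
```

```text
(array([0.59997761, 0.11903772, 0.27547338]), [array([ 1.2, -0.2]), array([-0.4, -0.1])])
0.2135 [0.54108962 0.11139874] [0.04643296 0.04625896 0.04679034 0.04626596]
0.2195 [0.54106171 0.11138869] [0.04534503 0.04517511 0.04569405 0.04518195]
```

View pics/c10.png

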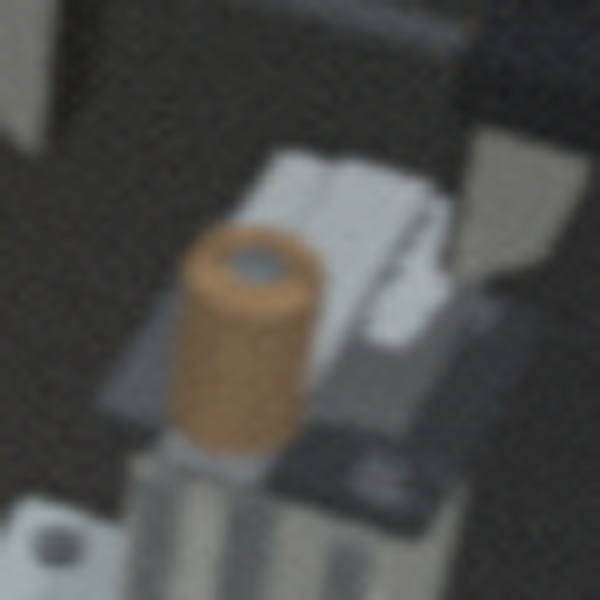

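send_rows(
  motion=[
    [[-0.04, 0.0, 0, 0], [-0.0665, 0.02, 0, 0], [-0.0665, 0.06, 0, 0], [-0.0665, 0.095, 0, 0], [-0.0665, 0.11, 0, 0], [-0.0665, 0.117, 0, 0], [-0.0665, 0.117, 0, 0]],
  ],
)

```text
time: 10.9
tool_pos: [0.5417, 0.111, 0.2193]
tool_rot: [-1.571, 0.002, 0.123]
contact_force: [-0.1, -0.2, -0.5]
opening: 0.0687
```

Run:
```python
from h import *
for i in range(2):
  c=snap('wrist','w8')
  o=sensors.observe();print(o['time'],o['tool_pos'],np.degrees(o['tool_rot']),o['contact_force'])
```

```text
10.95 [0.54241489 0.11103832 0.22019585] [-8.99990877e+01  2.37429746e-02  7.03475436e+00] [ 0.04955212 -0.74797936  0.17595908]
11.0 [0.5428115  0.1110736  0.22068445] [-9.00020462e+01 -4.31002836e-02  7.03594898e+00] [-0.65717921  0.63080868 -0.31429195]
```

Close on the head.

send_rows(
  motion=[
    [[0, 0, 0, 0], [0, 0, 0, 0], [0, 0, 0, 0], [0, 0, 0, 0], [0, 0, 0, 0], [0, 0, 0, 0]],
  ],
  gripper=0.3,
  grip_force=40,
)

```text
time: 11.6
tool_pos: [0.5429, 0.1111, 0.221]
tool_rot: [-1.571, -0.001, 0.123]
contact_force: [-0.6, -0.0, 3.5]
opening: 0.0435
```

send_rows(
  motion=[
    [[0, 0.0, 0, 4], [0, 0.0, 0, 8], [0, 0.0, 0, 12], [0, 0.0, 0, 16], [0, 0.0, 0, 20], [0, 0.0, 0, 20]],
  ],
)

```text
time: 12.2
tool_pos: [0.5442, 0.1105, 0.2211]
tool_rot: [-1.571, -0.004, -0.228]
contact_force: [5.1, -2.8, -0.7]
opening: 0.0438
```

Run:
```python
from h import *
c=snap('wrist','w9');snap('scene','s9')
o=sensors.observe();print(o['time'],o['tool_pos'],np.degrees(o['tool_rot']),o['contact_force'],o['torque'],o['opening'],o['qpos'])
b=cv2.imread('pics/w9.png'); s=cv2.imread('pics/s9.png')
cv2.imwrite('pics/c11.png',np.hstack([cv2.resize(b[200:340,200:440],(440,560)),cv2.resize(s[210:350,340:430],(360,560),interpolation=cv2.INTER_CUBIC)]))
```

```text
12.3 [0.54421222 0.11044659 0.22106926] [-90.00155561  -0.24588612 -12.97244964] [ 4.39985961 -2.64198219 -1.68544419] [-0.34992255 -0.71807169  0.05828616] 0.04383468538326897 [ 6.28749452e-02  4.20647447e-01  1.49130160e+00 -1.32866333e-03
  1.22553844e+00 -1.28106226e+00]
```

View pics/c11.png

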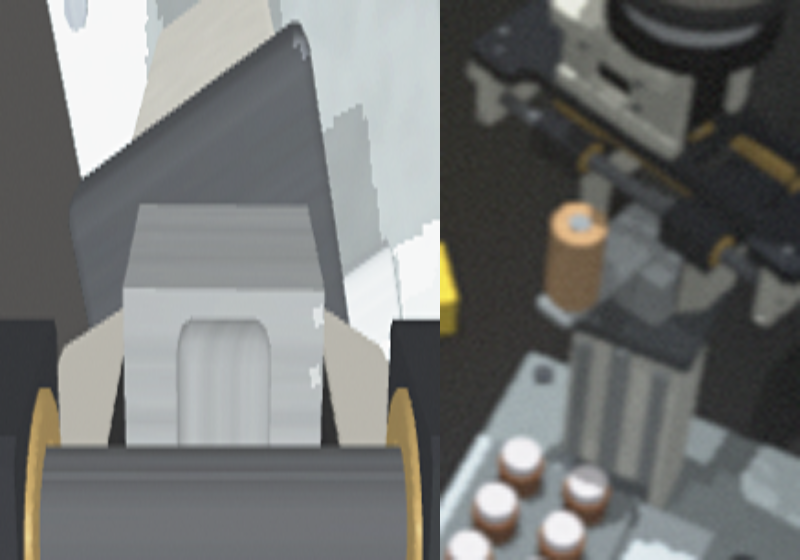

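send_rows(
  motion=[
    [[0, 0.0, 0, 8], [0, 0.0, 0, 16], [0, 0.0, 0, 24], [0, 0.0, 0, 32], [0, 0.0, 0, 40], [0, 0, 0, 48], [0, 0, 0, 56], [0, 0, 0, 60]],
  ],
)

```text
time: 13.1
tool_pos: [0.5445, 0.1105, 0.2211]
tool_rot: [-1.567, -0.002, -1.278]
contact_force: [0.8, -0.1, 0.8]
opening: 0.0437
```

Run:
```python
from h import *
c=snap('wrist','w10');snap('scene','s10')
o=sensors.observe();print(o['time'],o['tool_pos'],np.degrees(o['tool_rot']),o['contact_force'],o['torque'],o['opening'],o['qpos'])
b=cv2.imread('pics/s9.png'); s=cv2.imread('pics/s10.png');a=cv2.imread('pics/scene0.png')
cv2.imwrite('pics/c12.png',np.hstack([cv2.resize(i[300:410,310:440],(390,330),interpolation=cv2.INTER_CUBIC) for i in (a,s)]))
```

```text
13.2 [0.5444535  0.11052191 0.22105013] [-89.75931074  -0.12619528 -72.98741669] [0.64410039 0.76191688 0.35284377] [-0.0334119  -0.12098917  0.10540228] 0.04375142074619534 [ 6.29404489e-02  4.20853201e-01  1.49102917e+00 -1.24197202e-03
  1.22511351e+00 -2.33571627e-01]
```

View pics/c12.png

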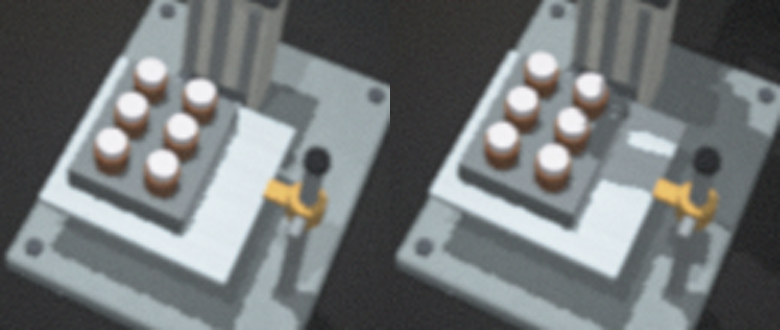

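send_rows(
  motion=[
    [[0, 0.0, 0, 8], [0, 0.0, 0, 16], [0, 0.0, 0, 24], [0, 0.0, 0, 32], [0, 0.0, 0, 40], [0, 0, 0, 48], [0, 0, 0, 56], [0, 0, 0, 64]],
  ],
)

```text
time: 14.0
tool_pos: [0.5447, 0.1104, 0.2211]
tool_rot: [-1.566, 0.003, -2.394]
contact_force: [1.2, 0.5, 1.4]
opening: 0.044
```

send_rows(
  motion=[
    [[0, 0.0, 0, 8], [0, 0.0, 0, 16], [0, 0.0, 0, 24], [0, 0.0, 0, 32], [0, 0.0, 0, 40], [0, 0, 0, 48], [0, 0, 0, 56], [0, 0, 0, 64]],
  ],
)

```text
time: 14.8
tool_pos: [0.5447, 0.1102, 0.2211]
tool_rot: [-1.571, 0.005, 2.769]
contact_force: [0.5, -1.6, 0.5]
opening: 0.0434
```

Run:
```python
from h import *
snap('scene','s11');snap('wrist','w11')
o=sensors.observe();print(o['time'],o['tool_pos'],np.degrees(o['tool_rot']),o['contact_force'],o['torque'],o['opening'],o['qpos'])
```

```text
14.9 [0.54470806 0.11021987 0.22108956] [-90.03007012   0.30515427 158.87053187] [ 0.03793021 -0.01725031  1.61079542] [-0.17480434  0.19058169 -0.03161941] 0.04396265060307522 [ 6.26736755e-02  4.20960559e-01  1.49074431e+00 -1.86077728e-03
  1.22483098e+00  2.00287397e+00]
```

View pics/s11.png

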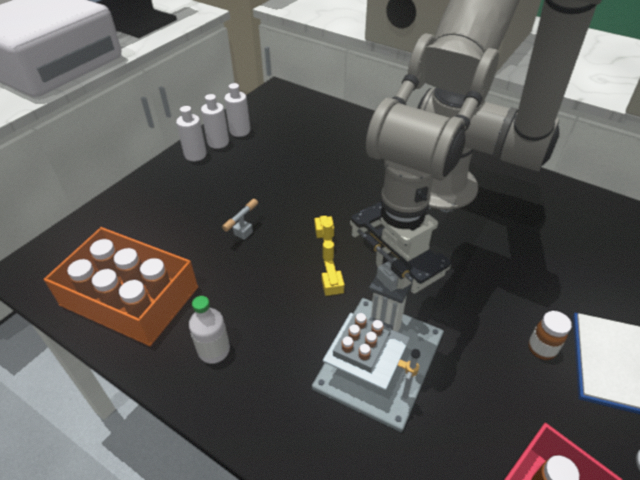

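send_rows(
  motion=[
    [[0, 0.0, 0, 8], [0, 0.0, 0, 16], [0, 0.0, 0, 24], [0, 0.0, 0, 32], [0, 0.0, 0, 40], [0, 0, 0, 48], [0, 0, 0, 48]],
  ],
)

```text
time: 15.6
tool_pos: [0.5446, 0.1101, 0.2211]
tool_rot: [-1.575, 0.003, 1.938]
contact_force: [-0.7, -1.4, 1.7]
opening: 0.0437
```

send_rows(
  motion=[
    [[0, 0, 0, 0], [0, 0, 0, 0], [0, 0, 0, 0], [0, 0, 0, 0], [0, -0.01, 0, 0], [0, -0.04, 0, 0], [0, -0.08, 0, 0], [0, -0.1, 0, 0]],
  ],
  gripper=0.75,
)

```text
time: 16.4
tool_pos: [0.5449, 0.1104, 0.3253]
tool_rot: [-1.58, 0.005, 1.939]
contact_force: [0.2, -0.2, -0.1]
opening: 0.0691
```

send_rows(
  motion=[
    [[0, 0.0, 0, -8], [0, 0.0, 0, -16], [0, 0.0, 0, -24], [0, 0.0, 0, -32], [0, 0.0, 0, -40], [0, 0, 0, -48], [0, 0, 0, -56], [0, 0, 0, -64]],
  ],
)

```text
time: 17.2
tool_pos: [0.5449, 0.1104, 0.3262]
tool_rot: [-1.571, 0.011, 3.062]
contact_force: [-0.4, -0.3, -0.0]
opening: 0.0689
```

send_rows(
  motion=[
    [[0, 0.0, 0, -8], [0, 0.0, 0, -16], [0, 0.0, 0, -24], [0, 0.0, 0, -32], [0, 0.0, 0, -40], [0, 0, 0, -48], [0, 0, 0, -56], [0, 0, 0, -64]],
  ],
)

```text
time: 18.0
tool_pos: [0.5449, 0.1104, 0.3271]
tool_rot: [-1.56, 0.005, -2.097]
contact_force: [-0.2, -0.4, 0.9]
opening: 0.0687
```

Run:
```python
from h import *
c=snap('scene','s12');w=snap('wrist','w12');t=snap('top','t12')
o=sensors.observe();print(o['time'],o['tool_pos'],np.degrees(o['tool_rot']),o['contact_force'],o['opening'],o['qpos'])
s=cv2.imread('pics/s12.png')
cv2.imwrite('pics/c13.png',cv2.resize(s[230:410,310:450],(600,600*180//140)[:2],interpolation=cv2.INTER_CUBIC)[170:])
```

```text
18.15 [0.54491769 0.11042489 0.32686851] [ -89.3845368     0.29097527 -120.68157229] [ 0.21843034 -0.14529008  0.38915297] 0.06891935468929163 [ 0.06307814  0.34898898  1.30706815 -0.00186603  1.47379993  0.59876969]
```

View pics/c13.png

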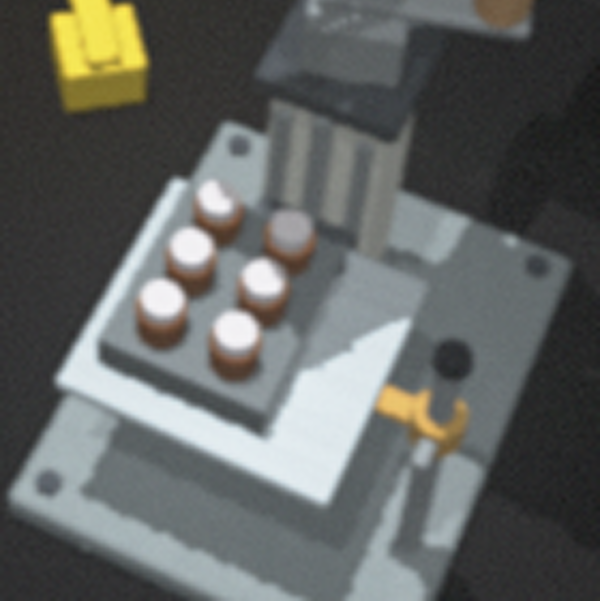

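View pics/w12.png

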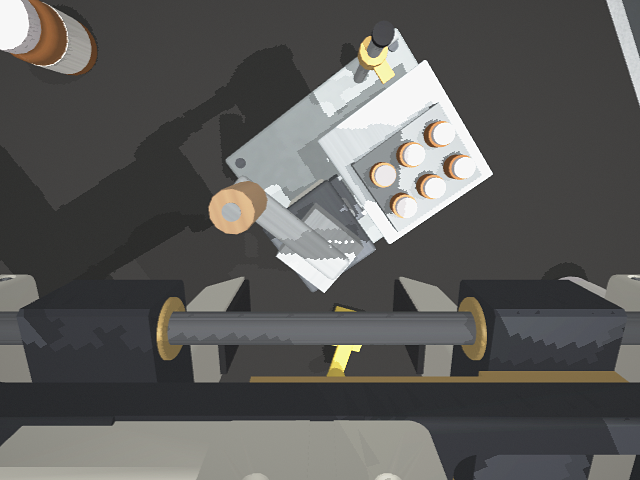

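send_rows(
  motion=[
    [[0, 0.0, 0, -8], [0, 0.0, 0, -16], [0, 0.0, 0, -24], [0, 0.0, 0, -32], [0, 0.0, 0, -40], [0, 0, 0, -48], [0, 0, 0, -51.7], [0, 0, 0, -51.7]],
  ],
)

```text
time: 18.95
tool_pos: [0.5449, 0.1104, 0.3272]
tool_rot: [-1.56, -0.005, -1.207]
contact_force: [0.2, -0.4, 0.0]
opening: 0.0691
```

Run:
```python
from h import *
o=sensors.observe();print(o['time'],o['tool_pos'],np.degrees(o['tool_rot']))
w=load('w12');s=load('s12')
# crop scale 4.2857; y offset 170
S=lambda x,y:(s,310+x/4.2857,230+(y+170)/4.2857)
print('vial far-left.. near marker', )
print('mk',tri([(w,391,79),S(378,398)]))
# vial ids: wrist (440,133) ... corners of platform
print('corner',tri([(w,427,62),S(328,503)]),'corner2',tri([(w,492,172),S(57,383)]))
s0=load('scene0'); print(atz(s0,310+228/3,300+281/3,.075), atz(S(328,503)[0],*S(328,503)[1:],.1025))
```

```text
18.95 [0.54491311 0.11043592 0.3271859 ] [-89.37466195  -0.30815155 -69.13278152]
vial far-left.. near marker
mk (array([0.66117896, 0.19241365, 0.1242673 ]), [array([-0.9, -1. ]), array([-0.6, -0.2])])
corner (array([0.70314343, 0.19179902, 0.09889051]), [array([-1.8, -2.2]), array([-1.4, -0.5])]) corner2 (array([0.71744701, 0.06593318, 0.0984994 ]), [array([-0.3, -0.4]), array([-0.2, -0.2])])
[0.70254464 0.19569199 0.075     ] [0.70440762 0.19496002 0.1025    ]
```

send_rows(
  motion=[
    [[0, 0.03, 0, 0], [0, 0.06, 0, 0], [0, 0.085, 0, 0], [0, 0.098, 0, 0], [0, 0.1055, 0, 0], [0, 0.1055, 0, 0]],
  ],
)

```text
time: 19.55
tool_pos: [0.5459, 0.1103, 0.2211]
tool_rot: [-1.561, -0.005, -1.209]
contact_force: [0.8, -0.0, -0.3]
opening: 0.0686
```

send_rows(
  motion=[
    [[0, 0, 0, 0], [0, 0, 0, 0], [0, 0, 0, 0], [0, 0, 0, 0], [0, 0, 0, 0], [0, 0, 0, 0], [0, 0, 0, 0]],
  ],
  gripper=0.3,
  grip_force=40,
)

```text
time: 20.25
tool_pos: [0.5448, 0.1098, 0.2217]
tool_rot: [-1.564, -0.005, -1.209]
contact_force: [-5.2, -2.9, 4.2]
opening: 0.0438
```

send_rows(
  motion=[
    [[0, 0.0, 0, 8], [0, 0.0, 0, 16], [0, 0.0, 0, 24], [0, 0.0, 0, 32], [0, 0.0, 0, 40], [0, 0, 0, 48], [0, 0, 0, 56], [0, 0, 0, 64]],
  ],
)

```text
time: 21.05
tool_pos: [0.5441, 0.1098, 0.2218]
tool_rot: [-1.564, 0.003, -2.331]
contact_force: [-2.5, 0.1, -0.1]
opening: 0.0437
```

send_rows(
  motion=[
    [[0, 0.0, 0, 8], [0, 0.0, 0, 16], [0, 0.0, 0, 24], [0, 0.0, 0, 32], [0, 0.0, 0, 40], [0, 0, 0, 48], [0, 0, 0, 56], [0, 0, 0, 64]],
  ],
)

```text
time: 21.85
tool_pos: [0.5438, 0.1104, 0.2218]
tool_rot: [-1.571, 0.007, 2.83]
contact_force: [-0.7, 2.2, -0.4]
opening: 0.0437
```

Run:
```python
from h import *
c=snap('scene','s13');t=snap('top','t13');w=snap('wrist','w13')
o=sensors.observe();print(o['time'],o['tool_pos'],np.degrees(o['tool_rot']),o['contact_force'],o['opening'],o['qpos'])
s=cv2.imread('pics/s13.png')
cv2.imwrite('pics/c14.png',cv2.resize(s[310:420,310:450],None,fx=5,fy=5,interpolation=cv2.INTER_CUBIC))
```

```text
22.0 [0.54388083 0.11038284 0.22175662] [-90.02388016   0.37677939 162.59372306] [-0.63272897  2.81987619 -0.95358189] 0.04354644171884073 [ 0.06318102  0.41836112  1.49296754 -0.00209515  1.22397697  1.93847879]
```

View pics/c14.png

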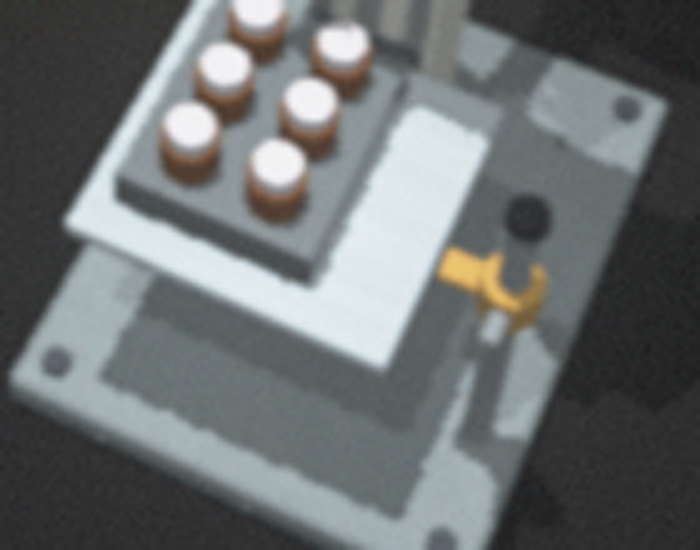

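View pics/w13.png

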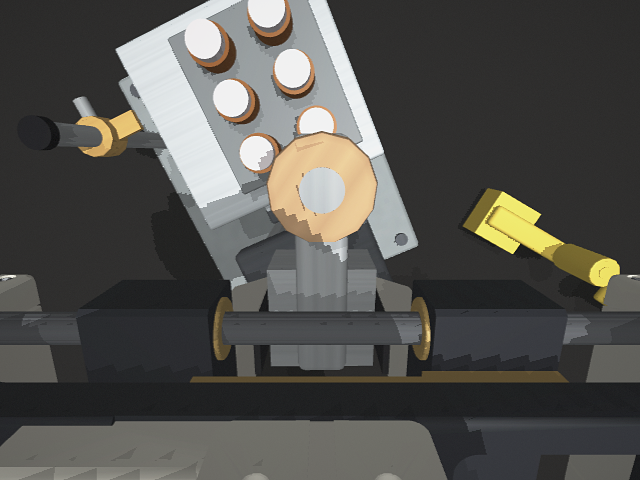

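View pics/t13.png

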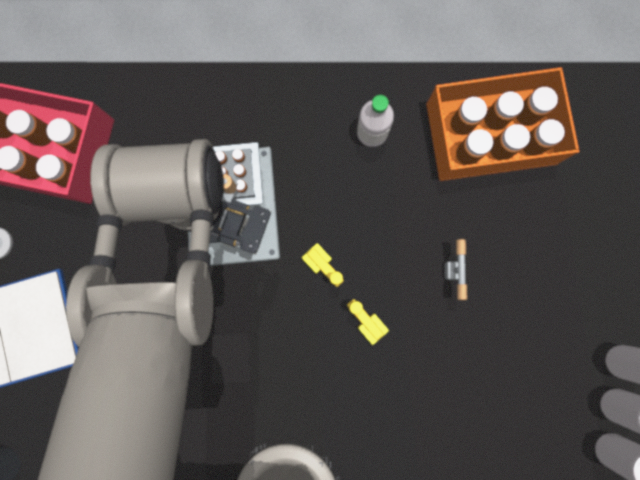

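Run:
```python
import cv2
b=cv2.imread('pics/w13.png'); cv2.imwrite('pics/c15.png',cv2.resize(b[20:170,60:260],None,fx=4,fy=4,interpolation=cv2.INTER_CUBIC))
```

```text
(no output)
```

View pics/c15.png

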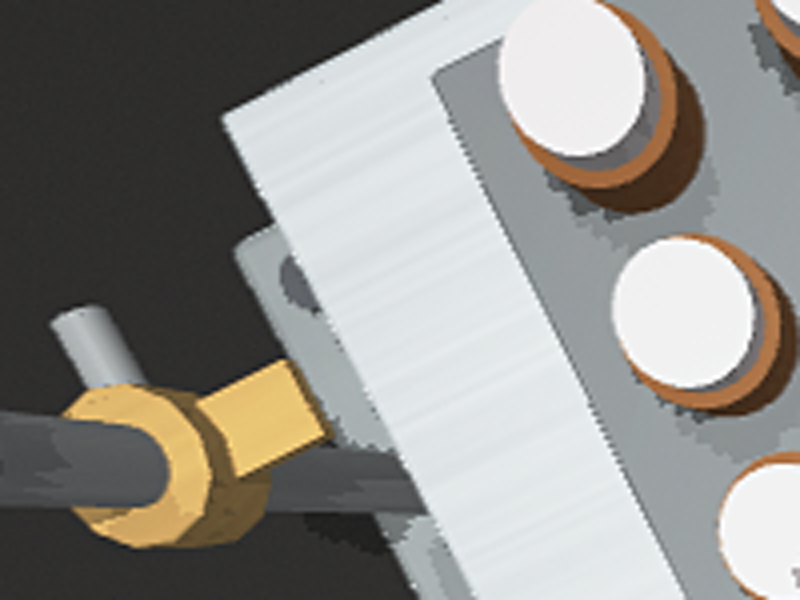

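Run:
```python
from h import *
w=load('w13');s=load('s13')
W=lambda x,y:(w,60+x/4,20+y/4); S=lambda x,y:(s,310+x/5,310+y/5)
print('tip top',tri([W(309,397),S(447,262)]),'tip corner',tri([W(288,360),S(443,270)]),tri([W(330,433),S(455,248)]))
print('corner',tri([W(222,118),S(385,362)]))
# gap approach
for zm in(.119,.121,.123,.125):
    tip=atz(*W(309,397),zm+.002)
    for cam,l in(('w',[W(222,118),W(475,595)]),('s',[S(385,366),S(490,145)])):
        tp=tip if cam=='w' else atz(*S(447,262),zm+.002)
        out=[]
        for dz in(-.012,-.008,-.004,0,.004):
            a,b=[atz(*p,zm+dz)[:2] for p in l]; d=(b-a)/np.linalg.norm(b-a); n=np.array([-d[1],d[0]])
            out.append(round(float((tp[:2]-a)@n*1e3),1))
        print(zm,cam,out)
```

```text
tip top (array([0.65910375, 0.19407467, 0.12240985]), [array([-1. ,  1.4]), array([-0.6,  0.1])]) tip corner (array([0.66430386, 0.19437097, 0.1243807 ]), [array([-1.4,  2. ]), array([-0.8,  0.1])]) (array([0.65286923, 0.19354195, 0.12272301]), [array([-1.4,  2.1]), array([-0.9,  0.2])])
corner (array([0.70240222, 0.19281707, 0.11415139]), [array([-0.7,  0.9]), array([-0.4,  0. ])])
0.119 w [-3.4, -4.9, -6.5, -8.0, -9.5]
0.119 s [-5.8, -5.3, -4.9, -4.4, -3.9]
0.121 w [-3.3, -4.9, -6.4, -7.9, -9.4]
0.121 s [-5.8, -5.3, -4.8, -4.3, -3.8]
0.123 w [-3.3, -4.8, -6.3, -7.8, -9.3]
0.123 s [-5.8, -5.3, -4.8, -4.3, -3.8]
0.125 w [-3.2, -4.7, -6.2, -7.8, -9.3]
0.125 s [-5.8, -5.3, -4.8, -4.3, -3.8]
```

Run:
```python
from h import *
s0=load('scene0');s1=load('s13');s12=load('s12')
a=cv2.imread('pics/scene0.png');b=cv2.imread('pics/s13.png')
f=lambda i:cv2.resize(i[320:400,320:420],None,fx=4,fy=5,interpolation=cv2.INTER_CUBIC)
cv2.imwrite('pics/c16.png',np.hstack([f(a),f(b)]))
# vertical image shift of patches (vials) 
for z in(0,.03,.036,.04,.044,.048):
    print(z,[np.round(proj(s0,[x,y,.075+z])-proj(s0,[x,y,.075]),2) for x,y in((.7025,.1957),(.717,.066))])
g=lambda i:cv2.cvtColor(i,cv2.COLOR_BGR2GRAY)
for (x,y,w,h) in [(335,340,28,26),(350,345,28,24)]:
    T=g(a)[y:y+h,x:x+w]; R=g(b)[y-25:y+h+8,x-10:x+w+18]
    T=cv2.resize(T,None,fx=8,fy=8,interpolation=cv2.INTER_CUBIC);R=cv2.resize(R,None,fx=8,fy=8,interpolation=cv2.INTER_CUBIC)
    m=cv2.matchTemplate(R,T,cv2.TM_CCOEFF_NORMED);_,v,_,l=cv2.minMaxLoc(m);print(v,l[0]/8-10,l[1]/8-25)
for x,y in((.62,.1),(.63,.11)):
  print([np.round(proj(s0,[x,y,.115+z])-proj(s0,[x,y,.115]),2) for z in (.036,.04,.044)])
```

```text
0 [array([0., 0.]), array([0., 0.])]
0.03 [array([ 1.51, -7.89]), array([ 0.03, -8.19])]
0.036 [array([ 1.82, -9.52]), array([ 0.03, -9.88])]
0.04 [array([  2.03, -10.61]), array([  0.04, -11.01])]
0.044 [array([  2.24, -11.7 ]), array([  0.04, -12.15])]
0.048 [array([  2.45, -12.81]), array([  0.04, -13.29])]
0.9791650772094727 0.75 -11.75
0.9834871888160706 1.25 -11.75
[array([  1.14, -10.76]), array([  1.28, -11.99]), array([  1.41, -13.23])]
[array([  1.21, -10.71]), array([  1.35, -11.93]), array([  1.48, -13.17])]
```

View pics/c16.png

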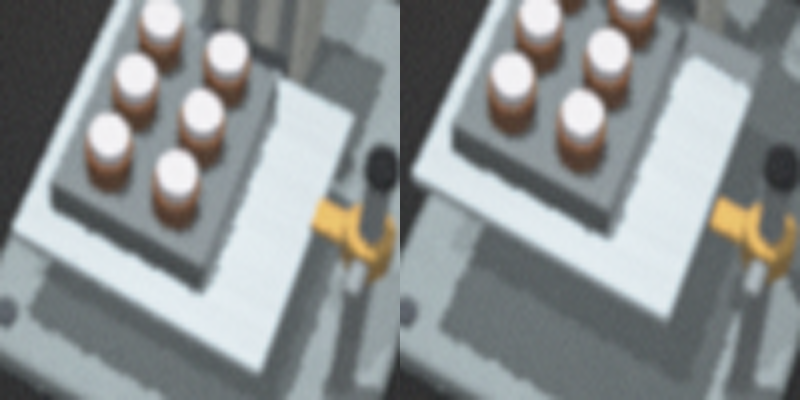

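send_rows(
  motion=[
    [[0, 0.0, 0, 8], [0, 0.0, 0, 16], [0, 0.0, 0, 24], [0, 0.0, 0, 32], [0, 0.0, 0, 40], [0, 0, 0, 48], [0, 0, 0, 56], [0, 0, 0, 56]],
  ],
)

```text
time: 22.8
tool_pos: [0.5442, 0.1108, 0.2218]
tool_rot: [-1.578, 0.003, 1.862]
contact_force: [2.1, 3.1, -1.8]
opening: 0.0443
```

send_rows(
  motion=[
    [[0, 0, 0, 0], [0, 0, 0, 0], [0, 0, 0, 0], [0, 0, 0, 0], [0, -0.01, 0, 0], [0, -0.04, 0, 0], [0, -0.08, 0, 0], [0, -0.11, 0, 0]],
  ],
  gripper=0.75,
)

```text
time: 23.6
tool_pos: [0.5436, 0.1108, 0.335]
tool_rot: [-1.58, 0.003, 1.863]
contact_force: [-0.4, -0.3, -0.1]
opening: 0.069
```

Run:
```python
from h import *
c=snap('scene','s14');w=snap('wrist','w14')
o=sensors.observe();print(o['time'],o['tool_pos'],np.degrees(o['tool_rot']),o['contact_force'],o['opening'],o['qpos'])
g=lambda n:cv2.imread('pics/%s.png'%n,0)
for n in('s12','s13','s14'):
  for (x,y,ww,h) in [(335,340,28,26),(350,345,28,24)]:
    T=g('scene0')[y:y+h,x:x+ww]; R=g(n)[y-28:y+h+8,x-10:x+ww+18]
    T=cv2.resize(T,None,fx=8,fy=8,interpolation=cv2.INTER_CUBIC);R=cv2.resize(R,None,fx=8,fy=8,interpolation=cv2.INTER_CUBIC)
    m=cv2.matchTemplate(R,T,cv2.TM_CCOEFF_NORMED);_,v,_,l=cv2.minMaxLoc(m);print(n,round(v,2),l[0]/8-10,l[1]/8-28)
s=cv2.imread('pics/s14.png')
cv2.imwrite('pics/c17.png',cv2.resize(s[240:400,320:440],None,fx=3.7,fy=3.7,interpolation=cv2.INTER_CUBIC))
```

```text
23.7 [0.54491414 0.11097704 0.33751465] [-90.94153405   0.2928386  106.73456966] [ 0.47090721  0.50484162 -0.08305312] 0.06867822229917306 [ 6.37603598e-02  3.41929000e-01  1.28904007e+00 -1.26228512e-03
  1.49346044e+00  2.91332440e+00]
s12 0.99 0.5 -7.5
s12 0.98 0.75 -7.5
s13 0.98 0.75 -11.75
s13 0.98 1.25 -11.75
s14 0.98 0.875 -13.625
s14 0.98 1.375 -13.625
```

View pics/c17.png

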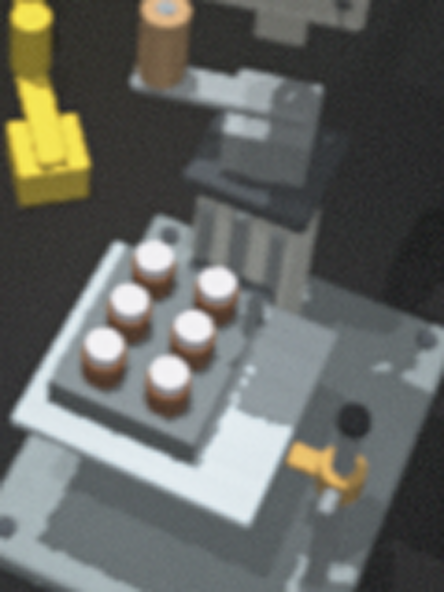

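View pics/w14.png

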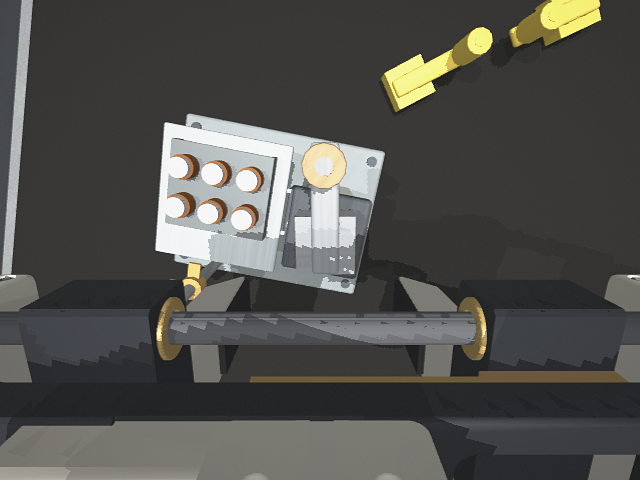

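send_rows(
  motion=[
    [[0.03, 0, 0, 0], [0.06, 0.0, 0, 0], [0.08, 0.0, 0, 0], [0.08, 0.0, 0, 0], [0.08, 0.0, 0, 0]],
  ],
)

```text
time: 24.2
tool_pos: [0.5217, 0.1875, 0.3369]
tool_rot: [-1.587, 0.006, 1.864]
contact_force: [-0.1, -0.5, 0.6]
opening: 0.0688
```

Run:
```python
from h import *
w=snap('wrist','w15');t=snap('top','t15')
b=cv2.imread('pics/w15.png'); 
u,v=proj(w,[.66,.193,.122]).astype(int);print(u,v)
x0,y0=max(u-60,0),max(v-60,0);print(x0,y0)
cv2.imwrite('pics/c18.png',cv2.resize(b[y0:y0+95,x0:x0+130],None,fx=6,fy=6,interpolation=cv2.INTER_CUBIC))
print(sensors.observe()['time'])
```

```text
185 185
125 125
24.3
```

View pics/c18.png

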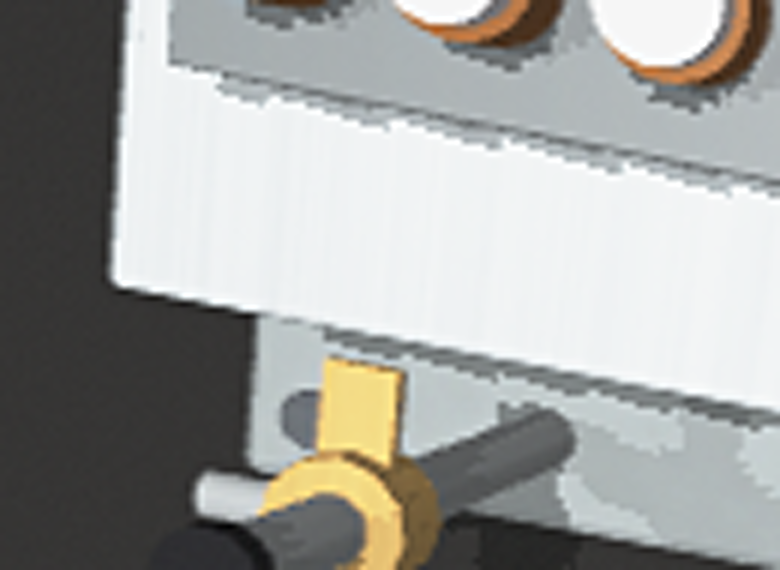

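View pics/w15.png

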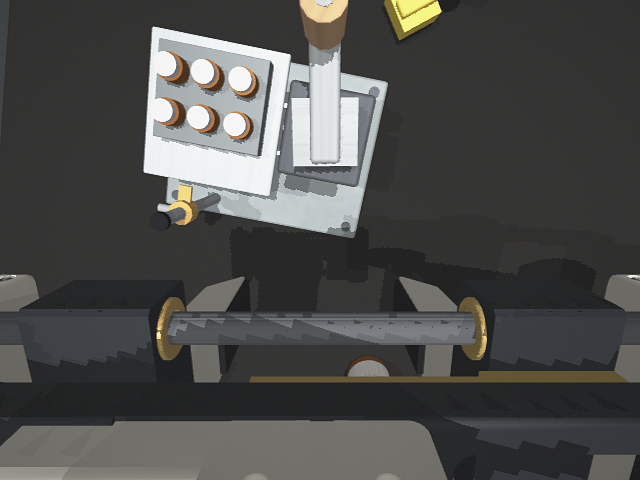

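Run:
```python
from h import *
w=load('w15');s=load('s14');w14=load('w14')
W=lambda x,y:(w,125+x/6-.4,125+y/6-.4); S=lambda x,y:(s,320+x/3.7-.4,240+y/3.7-.4)
print('tip top',tri([W(367,364),S(296,451)]))
print('corner',tri([W(112,285),S(249,522)]))
print('corner far(vial side)',tri([(w,152,27),S(13,418)]))
for zm in(.119,.123):
    for cam,tp,l in(('w',W(367,364),[W(113,285),W(780,413)]),('s',S(296,451),[S(249,522),S(338,338)])):
        tp=atz(*tp,zm+.002)[:2]; out=[]
        for dz in(-.012,-.008,-.004,0,.004,.008):
            a,b=[atz(*p,zm+dz)[:2] for p in l]; d=(b-a)/np.linalg.norm(b-a); n=np.array([-d[1],d[0]]); out.append(round(float((tp-a)@n*1e3),1))
        print(zm,cam,out)
c=load('scene0')
s14=(load('s14'))
for z in(.038,.042,.044,.046,.048): print(z,[np.round(proj(c,[x,y,h+z])-proj(c,[x,y,h]),2)[1] for x,y,h in((.66,.1,.075),(.66,.1,.11))])
```

```text
tip top (array([0.65850929, 0.19343061, 0.12490183]), [array([0.2, 1.5]), array([-0.8, -0.1])])
corner (array([0.70274442, 0.19265521, 0.12093776]), [array([0. , 0.2]), array([-0.1, -0. ])])
corner far(vial side) (array([0.71686492, 0.06514891, 0.11975993]), [array([0.1, 0.6]), array([-0.2, -0.1])])
0.119 w [-2.8, -3.4, -4.0, -4.6, -5.2, -5.8]
0.119 s [-7.4, -6.9, -6.3, -5.8, -5.3, -4.8]
0.123 w [-2.7, -3.3, -3.9, -4.5, -5.1, -5.8]
0.123 s [-7.4, -6.8, -6.3, -5.8, -5.3, -4.8]
0.038 [np.float64(-10.59), np.float64(-11.15)]
0.042 [np.float64(-11.74), np.float64(-12.36)]
0.044 [np.float64(-12.32), np.float64(-12.97)]
0.046 [np.float64(-12.9), np.float64(-13.58)]
0.048 [np.float64(-13.48), np.float64(-14.19)]
```

Run:
```python
from h import *
w=load('w14');s=load('s14')
print('grip top',tri([(w,323.5,166),(s,363.7,241.8)]))
o=sensors.observe();print(o['time'],o['tool_pos'],o['contact_force'])
a=cv2.imread('pics/s14.png');c=cv2.resize(a[235:310,350:425],(600,600),interpolation=cv2.INTER_CUBIC);cv2.imwrite('pics/c19.png',c)
t=load('top0');s0=load('scene0')
b=cv2.imread('pics/scene0.png');cv2.imwrite('pics/c20.png',np.hstack([cv2.resize(b[260:300,365:420],(400,291),interpolation=cv2.INTER_CUBIC),cv2.resize(cv2.imread('pics/top0.png')[200:240,195:250],(400,291),interpolation=cv2.INTER_CUBIC)]))
```

```text
grip top (array([0.56021281, 0.05261998, 0.27544446]), [array([-0.2, -1.2]), array([0.4, 0. ])])
24.3 [0.52207282 0.18676547 0.33692164] [ 0.03145293 -0.3371689  -0.22263969]
```

View pics/c19.png

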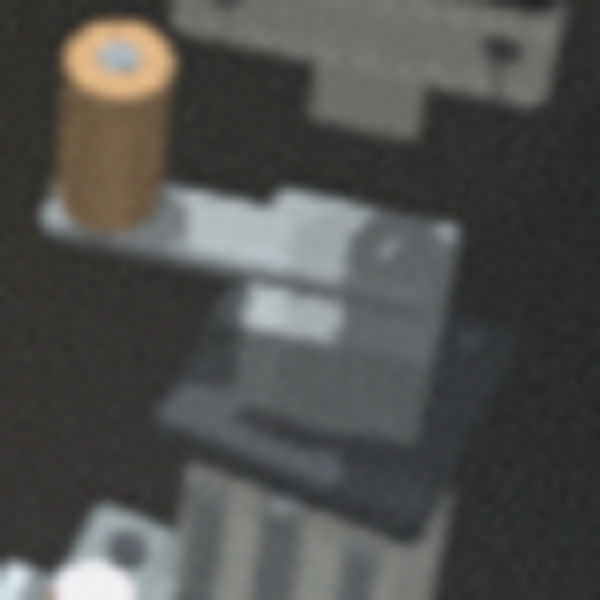

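View pics/c20.png

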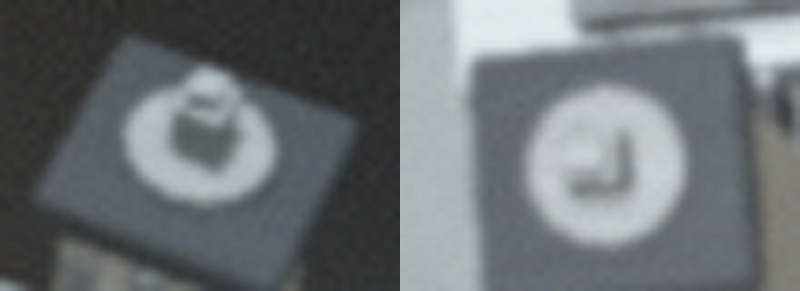

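Run:
```python
from h import *
w=load('w1');t=load('top0');s=load('scene0')
W=(w,323.4,147.9);S=(s,393.8,270.4)
for T in((t,220.5,220.2),(t,221.5,220.2)): print(tri([W,T,S]),tri([T,S]))
print(tri([W,S]))
```

```text
(array([0.54323965, 0.11048696, 0.21514254]), [array([-0.5,  1.1]), array([-1. ,  0.7]), array([-0.8,  0. ])]) (array([0.54357907, 0.11028942, 0.21536559]), [array([-1. ,  0.5]), array([-1.,  0.])])
(array([0.54313408, 0.10990762, 0.21438422]), [array([-1.5,  1.2]), array([-1.6,  0.8]), array([-1.1,  0.1])]) (array([0.54336288, 0.10939323, 0.21455245]), [array([-1.3,  0.7]), array([-1.4,  0. ])])
(array([0.54256324, 0.11134597, 0.21524493]), [array([ 0.6, -0.5]), array([-0.2, -0. ])])
```

The refined shaft height (about 0.214–0.215) matches the height where contact stopped the descent, so the crank is fully seated. The gripper is well clear.

```bash
python3 -c "
from cell import hand_in
print(hand_in())"
```

```text
the job is handed in; nothing more can be done
None
```

The job is handed in: the steel hand crank is seated on the drive shaft, wound up to the marker, and released. No verdict was reported.

- **What I did:** I gripped the crank by its head, fitted it on the shaft, and wound it about 440° clockwise with one regrasp. I then let go and backed off. The gripper ended around 0.337 m up, well clear and touching nothing, at about 24.3 s.
- **Platform height:** The last images put the platform top at about 0.120–0.122 m and the pointer at about 0.121–0.123 m. The difference is roughly −2 mm, give or take 3. One gap-based check from the scene camera disagreed (5.8 mm gap at level, where 4 is expected), but that method is weak. At 384° it read 3–5 mm lower through the wrist camera than the other methods.
- **Crank seating:** My first reading of the shaft top was 0.2075 m, which implied the crank sat 4–6 mm too high. Re-reading the pixels gave about 0.2147 m, so the grip centre is about 37 mm above the shaft top. That matches fully seated (39 mm), and the platform rose as the crank turned.
- **Forces and marker:** While seating the crank, the contact force peaked at about 39 N. That was force on the held crank, close to the 40 N limit for the arm or gripper body. The marker showed no visible shift.

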